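# Sort the rotary sprinkler heads by the feel of their bearings

### The job

Of the three rotary sprinkler heads standing in the wooden block, one or two have a bad bearing that drags heavily or binds: find out by turning their rotors by hand, easing off as soon as one resists, never forcing it. Lift every bad head out of its socket and put it in the reject bin; leave those that turn freely standing fully home in the block. Leave the spare head and everything else on the bench where it is.

Things in the scene. Friction and masses are not known exactly. Their poses are not given: they have to be found in the camera images.
- block: Fixed dark hardwood block, 75 mm (x) by 320 mm (y) by 45 mm high, screwed to the bench; origin at the centre of its underside, z up, y along its length. Three square sockets in its top, 110 mm apart along y, each hold one rotary sprinkler head, upright. The three look alike; one or two of them have bad bearings and it is not known which.
- socket_1 (a point): Centre of the socket at the block's -y end, level with the block's top (45 mm above the bench); the first head's axis stands here. Sockets are 17.6 mm square, sides parallel to the block's, 37 mm deep. The head's 16 mm square foot reaches 32 mm down into it and keeps the head from turning, apart from about 0.1 rad of slack either way. A head (about 0.17 kg) lifts straight up, by its rotor.
- socket_2 (a point): The same of the middle socket, second head. Each head, heights above the block's top: brass flange 34 mm across, 0 to 5 mm; black body 27 mm across to 23 mm; then the grey rotor: hub 22 mm across, 26 to 31 mm; fin to grip, 12 mm wide, 40 mm long, 31 to 49 mm; two arms in line with it, 9 mm wide, 32 to 41 mm high, 76 mm tip to tip. Fins start along the block's x within 0.12 rad.
- socket_3 (a point): The same of the socket at the +y end, third head. A good bearing resists with about 0.02 N m. A bad one either drags with about 0.16 N m all the while it turns (5 N pushed at an arm), or turns freely for up to 0.6 rad (plus the slack) either way and then binds, the more the further it is forced. Turn each 70 degrees (1.2 rad) in one direction to be sure. Felt only while turning: at rest it mostly fades.
- bin: Fixed reject bin of galvanised sheet, open on top, 210 by 210 mm outside, 4 mm walls and floor, 60 mm high (rim 63 mm); a barred gate 52 mm high is latched across its front (-x). Origin at the centre of its underside, z up. Room for two heads side by side; they may stand or lie in it.
- bin_floor (a point): centre of the bin's inner floor, 4 mm above the bench
- stub: Galvanised pipe coupling on a round floor flange, fixed, standing apart from the block, 45 mm high; holds the spare sprinkler head, which is not part of the job and stands at the same height. Origin at the centre of its underside.
- fitting: bystander: tan nylon quick-connect fitting, standing, 33 mm across, 64 mm high; origin at the centre of its underside
- knob: bystander: blue anodised pressure knob, 42 mm across, 29 mm high; origin at the centre of its underside
- cap: bystander: galvanised pipe cap, 50 mm across, 34 mm high; origin at the centre of its underside
- valve: bystander: black plastic diaphragm valve, 124 mm long along its y, 86 mm high; origin at the centre of its underside
- spanner: bystander: steel spanner, 170 mm long along its x, lying; origin under its middle
- grease: bystander: white grease jar with a steel lid, 68 mm across, 75 mm high; origin at the centre of its underside
- hose_ring: bystander: brass hose collar, 40 mm across, 12 mm high; origin at the centre of its underside
There are look-alikes about, which are no part of the job. Leave any orange look-alike of the stub alone.

How it is judged (in metres and radians):
At the end, for the whole second after the job is handed in: Every head from the block whose bearing drags or binds lies, leans or stands inside the reject bin (its fin's and its foot's centres within the bin's walls, the fin's centre below 90 mm); every free-turning head stands within 4 mm of where it stood, fully home, and the spare within 10 mm (distance of each of head_a_c0, head_b_c0 from where it was at the start of the episode below 0.004 m and ((x of head_c_rotor_c0 in the frame of bin between -0.103 and 0.103 m and y of head_c_rotor_c0 in the frame of bin between -0.103 and 0.103 m and x of head_c_c0 in the frame of bin between -0.103 and 0.103 m and y of head_c_c0 in the frame of bin between -0.103 and 0.103 m and z of head_c_rotor_c0 in the frame of bin below 0.09 m) or (horizontal distance between head_c_c0 and stub below 0.015 m and distance of head_c_c0 from where it was at the start of the episode below 0.01 m)) and ((x of head_d_rotor_c0 in the frame of bin between -0.103 and 0.103 m and y of head_d_rotor_c0 in the frame of bin between -0.103 and 0.103 m and x of head_d_c0 in the frame of bin between -0.103 and 0.103 m and y of head_d_c0 in the frame of bin between -0.103 and 0.103 m and z of head_d_rotor_c0 in the frame of bin below 0.09 m) or (horizontal distance between head_d_c0 and stub below 0.015 m and distance of head_d_c0 from where it was at the start of the episode below 0.01 m))); the robot touches nothing.
It fails at once if a head was forced: it bore on the block with more than 150 N (a push of over 25 N on a rotor arm that will not turn) (contact force between any of head_a, head_b, head_c, head_d and block above 150 N).
It fails at once if a bystander was moved more than 20 mm (distance of any of fitting, knob, cap, valve, spanner, grease, hose_ring from where it was at the start of the episode above 0.02 m).
It also fails if it takes over 72 s, if anything falls off the work surface, if the arm or the gripper's body presses on something with over 40 N, if the wrist force passes 120 N, or if a joint passes its speed limit or range.

### The arm

A 6-joint arm with a two-finger parallel gripper is mounted at the origin on the work surface. World frame = base frame: x ahead of the robot, y to its left, z up, the work surface at z = 0. Lengths are in mm, angles in rad, forces in N, time in s.
With the tool pointing down it reaches from about 350 to 925 mm from the base axis. Payload 6.4 kg.
Tool frame: the origin (TCP) lies at the very end of the fingers, on their centre line; the grasp point (between the pads) lies 19 mm behind it; z points along the fingers, y is the line along which they close (so a half turn about z gives the same grasp; the last joint's range is limited). The gripper opens to 94 mm and grips with 3 to 60 N. Pads are 16 mm wide; open, the fingers measure 119 mm over their backs; the gripper's body (75 mm by 177 mm) begins 78 mm behind the grasp point.
Start: joints at [0.989, 0.245, 1.558, -0, 1.339, -0.174], TCP at [257.782, 596.709, 205.455] pointing down, gripper open.
Joint ranges: [-3.13, 3.13], [-1.02, 2.26], [0.13, 2.54], [-0.95, 4.09], [0.21, 2.88], [-2.74, 2.74]. Speed limits (rad/s): [2.57, 2.57, 3.14, 3.14, 3.14, 3.14].

### API

Orientations are given as a rotation vector (axis times angle).
In Python, from station import robot gives the robot as it stands. The module is installed in compiled form; this text tells all that it offers.
- The arm moves only by the shell command python3 -m jog 'ROWS' [FORCE]. ROWS is JSON, a list of rows, each a list of 7 numbers: the opening, from -1 (shut) to 1 (fully open), then the shift along the tool's x, y, z in mm, then the turn, a rotation vector about the tool's x, y, z in rad. A call has 1 to 10 rows; each row is the pose to reach, as a shift and turn from the pose commanded when the call began, along the tool's axes at that moment; what a row does not reach only later rows make up. A row lasts 1/12 s, in which the tool goes at most 41.7 mm and 7.16 degrees, less where a joint would pass 70% of its speed; a pose out of reach is approached as far as the arm can. A call with a gripper value outside its range is refused whole. The fingers move at their own pace and stop on an object; FORCE is the grip in N (left out, the last holds). Time passes only in rows, so rows that repeat a pose let the fingers close. It gives the time, the measured TCP pose, the force, the opening and the grip force at its end, in the units of the state.
- robot.state(): the state, without advancing time (a new reading comes with each control period).
- robot.snapshot(name): name is "side" or "top"; returns a dict with "pixels" (400x640x3 uint8, red, green, blue), "fx", "fy", "cx", "cy" (pixels), "origin" and "attitude" of the camera in the world. Camera axes: x right, y down, z forward; pixel columns grow to the right and rows downward; lengths in mm; the calibration is good to about 2 mm. A picture is of the moment at which its call begins. There is no depth.
- robot.finish_job(): hands the job in; it is judged then, once.
Trained networks look in a picture, given as the dict that the camera call returned (one of the last four; its "shot" number tells which), for a name from the list of things; names that differ only in an ending like _2 or _b are one class to them, and where a whole thing is asked for, a point or a joint stands for the part that bears it (a point fixed in the world has none). Each returns a list of dicts, best first, with "score" (0 to 1); they miss things now and then, are a little off and sometimes report something else, mostly with a low value. They report only what shows in the picture. A call takes as long as a camera call. They do not tell look-alikes from the thing itself.
- robot.boxes_of(query, picture): "box" ([left, top, right, bottom] as shares, 0 to 1, of the picture: columns of its width, rows of its height, round what is visible of it).
- robot.cut_out(query, picture): "pixels" (400x640 bool, what is visible of it) and "box" ([left, top, right, bottom] as shares, 0 to 1, of the picture: columns of its width, rows of its height, round what is visible of it).
- robot.place_of(query, picture): "centre" ([row, column] as shares, 0 to 1, of the picture: columns of its width, rows of its height: a listed point, or the origin of a listed thing).
The state is a dict: "time_s": time; "qpos": joint angles; "dq": joint speeds; "tau": joint torques, N m; "eef_pos": TCP position; "orientation": TCP orientation; "contact_force": force on the tool from outside, world axes, zero at the start; "moment": the same for the moment, N m; "finger_gap": finger opening in mm; "finger_force": force on a finger pad.
Only numpy, scipy, OpenCV 4.12 (cv2) and the standard library are available. Lean on these libraries where they do the work, as an engineer would, in place of code of your own. Each camera call takes 0.05 s, during which the arm holds its last target. There are 200 camera calls.

## Working session

There is one attempt and no reset: what is moved stays moved. The work goes in short steps, Python scripts to look and compute and a shell command to move; the robot and the scene stay as the last step left them, time stands still between calls to the robot, and variables do not carry over. Pictures are saved under pics/ and viewed, at most 10 in all, crops included, and the job is handed in when it is done.

```bash
mkdir -p pics; ls; cat > h.py <<'E'
from station import robot
import numpy as np, cv2
from scipy.spatial.transform import Rotation as R
def att(p):
    a=np.array(p["attitude"],float)
    return a if a.shape==(3,3) else (R.from_rotvec(a).as_matrix() if a.size==3 else R.from_quat(a).as_matrix())
def ray(p,u,v,z):
    d=att(p)@np.array([(u-p["cx"])/p["fx"],(v-p["cy"])/p["fy"],1]);o=np.array(p["origin"])
    return o+d*(z-o[2])/d[2]
def proj(p,X):
    c=att(p).T@(np.array(X)-np.array(p["origin"]));return p["cx"]+p["fx"]*c[0]/c[2],p["cy"]+p["fy"]*c[1]/c[2]
def save(p,n,box=None,s=1):
    im=cv2.cvtColor(np.array(p["pixels"]),cv2.COLOR_RGB2BGR)
    if box: im=im[box[1]:box[3],box[0]:box[2]]
    cv2.imwrite("pics/"+n,cv2.resize(im,None,fx=s,fy=s,interpolation=cv2.INTER_CUBIC))
E
python3 - <<'E'
from h import *
print(robot.state())
Z=dict(block=0,socket_1=45,socket_2=45,socket_3=45,bin=0,bin_floor=4,stub=0,fitting=0,knob=0,cap=0,valve=0,spanner=0,grease=0,hose_ring=0)
for n in("top","side"):
    p=robot.snapshot(n);save(p,n+"0.png");print(n,p["origin"],p["attitude"],p["fx"],p["cx"],p["cy"])
    for q,z in Z.items():
        print(q,[(round(r["score"],2),int(r["centre"][1]*640),int(r["centre"][0]*400),ray(p,r["centre"][1]*640,r["centre"][0]*400,z)[:2].round(0).tolist()) for r in robot.place_of(q,p)[:3]])
E
```

```text
pics
{'time_s': 0.0, 'qpos': array([ 9.88900211e-01,  2.45774581e-01,  1.55899370e+00, -2.14469275e-05,
        1.33865964e+00, -1.74086489e-01]), 'dq': array([ 0.0007662 , -0.00060738,  0.00071891,  0.00019918,  0.00020854,
        0.00136561]), 'tau': array([-2.13529944e-03, -4.15839887e+01, -3.14592755e+01,  6.83995360e-02,
        3.33490851e-02, -1.37065222e-04]), 'eef_pos': array([257.45562883, 596.20251956, 204.38152754]), 'orientation': array([-6.36015048e-01, -3.07586551e+00,  2.69085601e-03]), 'contact_force': array([ 0.48900368, -0.34005358, -0.19210685]), 'moment': array([-0.04100894, -0.03134647, -0.04111964]), 'finger_force': 0.0, 'finger_gap': 93.91709352041617}
top [409.80683834 -58.82161203 945.81660578] [-2.12992505  2.15283793 -0.20084877] 369.55942096479345 316.24516040249074 196.8078528761029
block [(0.68, 354, 203, [552.0, -176.0])]
socket_1 [(0.93, 310, 203, [548.0, -63.0]), (0.91, 396, 190, [578.0, -277.0]), (0.75, 358, 197, [562.0, -182.0])]
socket_2 [(0.93, 310, 203, [548.0, -63.0]), (0.91, 396, 190, [578.0, -277.0]), (0.75, 358, 197, [562.0, -182.0])]
socke
[... 1077 characters left out ...]
.65, 334, 231, [552.0, -172.0])]
socket_3 [(0.95, 314, 210, [539.0, -71.0]), (0.74, 364, 260, [574.0, -293.0]), (0.65, 334, 231, [552.0, -172.0])]
bin [(0.68, 312, 211, [553.0, -24.0]), (0.67, 264, 161, [507.0, 288.0])]
bin_floor [(0.74, 267, 160, [516.0, 285.0]), (0.41, 311, 210, [549.0, -25.0])]
stub [(0.96, 361, 331, [486.0, -438.0]), (0.77, 311, 362, [356.0, -457.0]), (0.71, 404, 318, [594.0, -451.0])]
fitting [(0.68, 290, 289, [386.0, -264.0])]
knob [(0.51, 363, 257, [600.0, -250.0])]
cap [(0.66, 311, 185, [602.0, 93.0])]
valve [(0.86, 353, 192, [710.0, 3.0])]
spanner [(0.6, 395, 237, [719.0, -222.0])]
grease [(0.61, 315, 161, [671.0, 211.0])]
hose_ring [(0.56, 265, 198, [442.0, 91.0])]
```

View pics/top0.png

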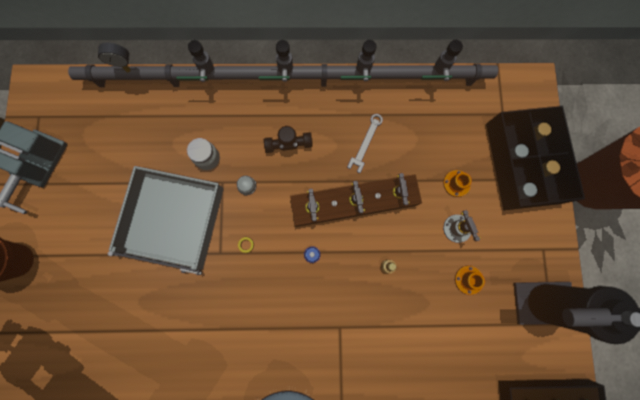

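View pics/side0.png

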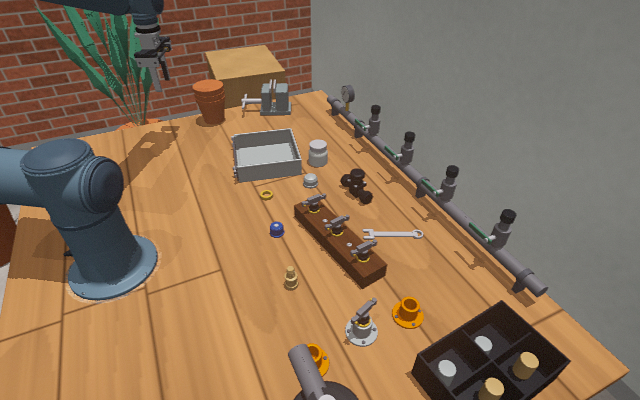

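The reject bin sits at about (167,220) in the top view. The block is at (356,201), with heads at (312,205), (357,198) and (402,190). The stub is the grey one at (460,228), which holds the spare; the orange ones at (458,183) and (470,280) are look-alikes, so I leave all three alone. Next I triangulate the head positions and the fin angles.

```bash
python3 - <<'E'
from h import *
from scipy.optimize import least_squares
t=robot.snapshot("top");s=robot.snapshot("side")
save(t,"crop1.png",(285,165,425,235),5)
obs=[]
for p in(t,s):
    for r in robot.place_of("socket_1",p)[:3]: 
        u=np.array([r["centre"][1]*640,r["centre"][0]*400]);obs.append((p,u))
def soc(x): 
    return [np.array([x[0]-np.sin(x[2])*d,x[1]+np.cos(x[2])*d,45]) for d in(-110,0,110)]
def f(x):
    S=soc(x);o=[]
    for p,u in obs:
        e=[np.array(proj(p,k))-u for k in S];o+=list(min(e,key=np.linalg.norm))
    return o
r=least_squares(f,[563,-168,0.139],loss="soft_l1");print(r.x,np.round(r.fun,1))
for k in soc(r.x):print(k.round(1),np.round(proj(t,k+[0,0,49]),1),np.round(proj(s,k+[0,0,49]),1))
# block mask rectangle in the top image
m=robot.cut_out("block",t)[0]["pixels"].astype(np.uint8);print(cv2.minAreaRect(cv2.findNonZero(m)))
for (p,c) in((t,[(135,170),(220,184),(200,272),(112,253)]),(s,[(231,134),(298,131),(301,161),(235,179)])):
    print([ray(p,*a,63)[:2].round(0).tolist() for a in c])
st=robot.state();M=R.from_rotvec(st["orientation"]).as_matrix();print(M.round(3),R.from_rotvec([0,0,0]).as_matrix().shape)
E
```

```text
[ 5.59061538e+02 -1.74809542e+02  1.96059878e-01] [ 0.9 -0.1 -1.2  1.2  0.7  0.8  1.2 -0.3  3.5 -0.3 -0.7 -1.7]
[ 580.5 -282.7   45. ] [404.  185.4] [366.2 243.6]
[ 559.1 -174.8   45. ] [358.7 194.7] [338.1 218.7]
[537.6 -66.9  45. ] [312.8 204.2] [313.6 196.9]
((355.6164855957031, 200.04495239257812), (32.34064865112305, 129.8766326904297), 80.13418579101562)
[[631.0, 364.0], [594.0, 157.0], [385.0, 197.0], [431.0, 404.0]]
[[429.0, 416.0], [656.0, 335.0], [591.0, 152.0], [369.0, 148.0]]
[[-0.918  0.397  0.   ]
 [ 0.397  0.918  0.   ]
 [-0.     0.    -1.   ]] (3, 3)
```

View pics/crop1.png

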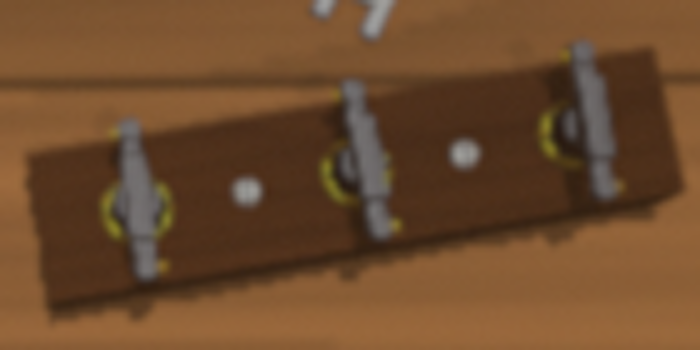

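The crop shows three rotors with arm tips at crop px (582,48)-(605,192), (352,88)-(380,235) and (130,126)-(147,275). From these I compute each rotor's centre and angle.

```bash
python3 - <<'E'
from h import *
t=robot.snapshot("top")
for a,b in(((582,46),(606,196)),((351,84),(381,237)),((129,122),(148,277))):
    A,B=[ray(t,285+q[0]/5,165+q[1]/5,86) for q in(a,b)];d=A-B
    print(((A+B)/2).round(1),np.linalg.norm(d).round(1),"fin yaw",np.arctan2(d[1],d[0]).round(3))
# block edges (top face, z=45)
for q in((30,155),(653,48),(682,190),(50,303)): print(ray(t,285+q[0]/5,165+q[1]/5,45)[:2].round(0))
E
```

```text
[ 573.1 -283.9   86. ] 73.1 fin yaw 0.105
[ 555.  -174.6   86. ] 74.5 fin yaw 0.161
[537.4 -66.8  86. ] 74.2 fin yaw 0.11
[566. -14.]
[ 618. -326.]
[ 545. -337.]
[493. -24.]
```

Measured head centres are 1 (573,-284), 2 (555,-175) and 3 (537.5,-67), and the spacing matches the stated 220 mm. The bin is centred at about (510,280). I start with head 3.

```bash
python3 -m jog '[[0,-520,-497,40,0,0,-0.518],[0,-520,-497,40,0,0,-0.518],[0,-520,-497,40,0,0,-0.518],[0,-520,-497,40,0,0,-0.518],[0,-520,-497,40,0,0,-0.518],[0,-520,-497,40,0,0,-0.518],[0,-520,-497,40,0,0,-0.518],[0,-520,-497,40,0,0,-0.518],[0,-520,-497,40,0,0,-0.518],[0,-520,-497,40,0,0,-0.518]]' 25
cat >> h.py <<'E'
def go(x,y,z,yaw):
    """shift and turn, in present tool axes, to TCP x,y,z with tool y at angle yaw (tool down)"""
    st=robot.state();M=R.from_rotvec(st["orientation"]).as_matrix()
    T=np.array([[np.sin(yaw),np.cos(yaw),0],[-np.cos(yaw),np.sin(yaw),0],[0,0,-1.]])
    if np.linalg.det(T)<0:T[:,0]*=-1
    print((M.T@(np.array([x,y,z])-st["eef_pos"])).round(1),R.from_matrix(M.T@T).as_rotvec().round(3),"pos",st["eef_pos"].round(1),"q",st["qpos"].round(2),"t",st["time_s"])
E
python3 -c "
from h import *
go(537.4,-66.8,160,1.681)"
```

```text
time_s: 2.63
eef_pos: [418.5, 216.2, 182.9]
orientation: [-0.173, 3.136, 0.0]
contact_force: [1.5, 0.2, 0.2]
finger_gap: 47.2
finger_force: 0.0
[ -86.9 -294.4   22.9] [0.    0.001 0.   ] pos [418.5 216.2 182.9] q [ 0.24 -0.17  2.02  0.    1.28 -1.45] t 2.6333
```

```bash
python3 -m jog '[[0,-87,-294,23,0,0,0],[0,-87,-294,23,0,0,0],[0,-87,-294,23,0,0,0],[0,-87,-294,23,0,0,0],[0,-87,-294,23,0,0,0],[0,-87,-294,23,0,0,0],[0,-87,-294,23,0,0,0],[0,-87,-294,23,0,0,0],[0,-87,-294,23,0,0,0],[0,-87,-294,23,0,0,0]]'
python3 -c "
from h import *
go(537.4,-66.8,80,1.681);p=robot.snapshot('top');save(p,'h3.png',(270,150,370,225),6)
s=robot.snapshot('side');save(s,'h3s.png',(260,150,400,255),5)"
```

```text
time_s: 3.47
eef_pos: [536.7, -64.7, 159.4]
orientation: [0.171, -3.136, -0.001]
contact_force: [0.1, -0.0, -0.1]
finger_gap: 47.0
finger_force: 0.0
[-0.5 -2.3 79.4] [ 0.001 -0.001 -0.001] pos [536.7 -64.7 159.4] q [-0.33  0.04  1.88  0.    1.23 -2.01] t 3.4667
```

```bash
python3 -m jog '[[0,-0.5,-2,40,0,0,0],[0,-0.5,-2,70,0,0,0],[0,-0.5,-2,79,0,0,0],[0,-0.5,-2,79,0,0,0]]'
python3 -c "
from h import *
go(537.4,-66.8,80,1.681)
s=robot.snapshot('side');save(s,'h3s.png',(260,150,400,255),5)"
```

```text
time_s: 3.9
eef_pos: [535.1, -64.4, 78.1]
orientation: [0.176, -3.131, -0.004]
contact_force: [-0.1, 0.2, 0.9]
finger_gap: 47.3
finger_force: 0.0
[-2.  -2.6 -2. ] [ 0.003 -0.005  0.002] pos [535.1 -64.4  78.1] q [-0.33  0.15  1.92  0.    1.08 -2.01] t 3.9
```

View pics/h3s.png

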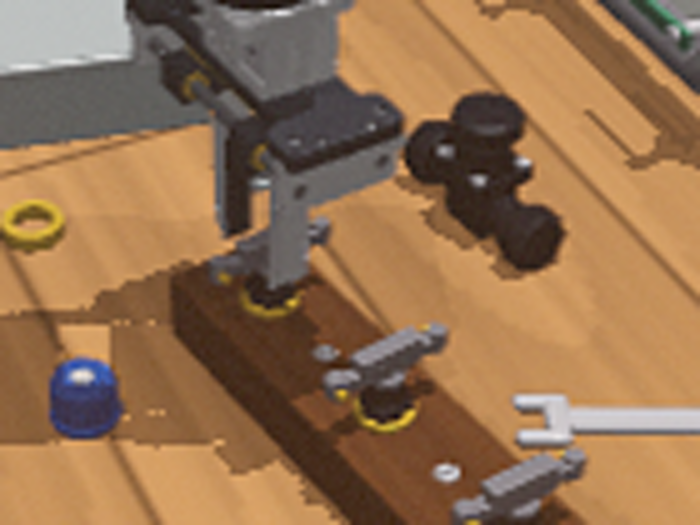

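The fingers straddle the fin of head 3. I correct the small offset and close.

```bash
python3 -m jog '[[0,-2,-2.5,-2,0,0,0],[0,-2,-2.5,-2,0,0,0],[-1,-2,-2.5,-2,0,0,0],[-1,-2,-2.5,-2,0,0,0],[-1,-2,-2.5,-2,0,0,0],[-1,-2,-2.5,-2,0,0,0],[-1,-2,-2.5,-2,0,0,0],[-1,-2,-2.5,-2,0,0,0]]' 25
python3 -c "
from h import *
go(537.4,-66.8,80,1.681);print(robot.state()['moment'])"
```

```text
time_s: 4.62
eef_pos: [539.8, -68.3, 82.7]
orientation: [0.172, -3.137, -0.002]
contact_force: [-0.7, 3.5, 0.4]
finger_gap: 11.7
finger_force: 24.9
[2.2 1.8 2.7] [ 0.001 -0.    -0.   ] pos [539.8 -68.3  82.7] q [-0.34  0.15  1.91  0.    1.08 -2.02] t 4.6167
[0.81930054 0.02741532 0.00962094]
```

```bash
cat > m.py <<'E'
from h import *
s=robot.state();M=R.from_rotvec(s["orientation"]).as_matrix();print("moment",s["moment"].round(3),"F",s["contact_force"].round(1),"yaw",np.arctan2(M[1,1],M[0,1]).round(3),"gap",round(s["finger_gap"],1),"tau6",s["tau"][5].round(3),"dq6",s["dq"][5].round(2),"pos",s["eef_pos"].round(1))
E
python3 -m jog '[[-1,2,1,2,0,0,0],[-1,2,1,2,0,0,0],[-1,2,1,2,0,0,0.06],[-1,2,1,2,0,0,0.12],[-1,2,1,2,0,0,0.18],[-1,2,1,2,0,0,0.24]]' >/dev/null; python3 m.py
python3 -m jog '[[-1,0,0,0,0,0,0.06],[-1,0,0,0,0,0,0.12]]' >/dev/null; python3 m.py
python3 -m jog '[[-1,0,0,0,0,0,0.06],[-1,0,0,0,0,0,0.12]]' >/dev/null; python3 m.py
```

```text
moment [ 1.032 -0.112 -0.012] F [-0.6  5.4  7.9] yaw 1.438 gap 11.6 tau6 -0.574 dq6 0.71 pos [539.3 -67.5  82.3]
moment [ 1.089 -0.072  0.008] F [0.3 4.2 7.8] yaw 1.318 gap 11.7 tau6 -0.573 dq6 0.71 pos [539.3 -67.4  82.3]
moment [ 1.204 -0.128  0.018] F [-0.3  5.7  8.4] yaw 1.198 gap 11.7 tau6 -0.572 dq6 0.71 pos [539.3 -67.2  82.3]
```

```bash
for i in 1 2 3 4 5; do echo; done >/dev/null
python3 -m jog '[[-1,0,0,0,0,0,0.06],[-1,0,0,0,0,0,0.12]]' >/dev/null; python3 m.py
python3 -m jog '[[-1,0,0,0,0,0,0.05],[-1,0,0,0,0,0,0.1]]' >/dev/null; python3 m.py
python3 -m jog '[[-1,0,0,0,0,0,0.05],[-1,0,0,0,0,0,0.1]]' >/dev/null; python3 m.py
```

```text
moment [1.204 0.01  0.045] F [1.  5.8 7.9] yaw 1.078 gap 11.5 tau6 -0.571 dq6 0.71 pos [539.3 -67.1  82.3]
moment [ 1.317 -0.084  0.035] F [0.8 5.9 7.8] yaw 0.978 gap 11.8 tau6 -0.467 dq6 0.59 pos [539.3 -67.1  82.3]
moment [ 1.344 -0.027  0.049] F [0.9 6.1 8. ] yaw 0.878 gap 11.9 tau6 -0.472 dq6 0.6 pos [539.4 -67.   82.3]
```

```bash
python3 -m jog '[[-1,0,0,0,0,0,0.05],[-1,0,0,0,0,0,0.1]]' >/dev/null; python3 m.py
python3 -m jog '[[-1,0,0,0,0,0,0.05],[-1,0,0,0,0,0,0.1]]' >/dev/null; python3 m.py
python3 -m jog '[[-1,0,0,0,0,0,0.05],[-1,0,0,0,0,0,0.1],[-1,0,0,0,0,0,0.15]]' >/dev/null; python3 m.py
python3 -m jog '[[-1,0,0,0,0,0,0.05],[-1,0,0,0,0,0,0.1],[-1,0,0,0,0,0,0.15]]' >/dev/null; python3 m.py
python3 -c "
from h import *
p=robot.snapshot('top');save(p,'h3t.png',(270,150,430,250),5)"
```

```text
moment [ 1.389 -0.101  0.034] F [0.6 7.  7.8] yaw 0.778 gap 12.0 tau6 -0.472 dq6 0.6 pos [539.4 -66.9  82.3]
moment [ 1.475 -0.162 -0.026] F [1.4 6.2 7.4] yaw 0.678 gap 11.6 tau6 -0.472 dq6 0.59 pos [539.4 -66.8  82.3]
moment [ 1.571 -0.198  0.021] F [1.6 7.6 7.6] yaw 0.528 gap 12.0 tau6 -0.472 dq6 0.59 pos [539.5 -66.7  82.3]
moment [ 1.642 -0.35   0.006] F [3.4 7.4 6.7] yaw 0.378 gap 11.4 tau6 -0.473 dq6 0.59 pos [539.6 -66.6  82.3]
```

View pics/h3t.png

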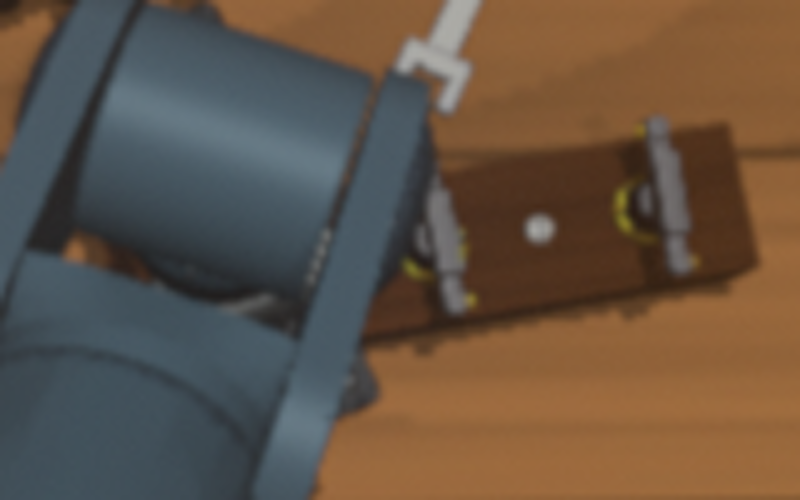

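Head 3 turned 1.3 rad freely: the moment stayed at or below about 0.05 N m, and the gap held at 12 mm, so the fin did not slip. Next I release it and go to head 2.

```bash
python3 -m jog '[[0,0,0,0,0,0,0],[0,0,0,0,0,0,0],[0,0,0,0,0,0,0],[0,0,0,-40,0,0,0],[0,0,0,-60,0,0,0],[0,0,0,-60,0,0,0],[0,0,0,-60,0,0,0]]'
python3 -c "
from h import *
go(555.2,-175,120,1.732)"
```

```text
time_s: 7.42
eef_pos: [538.3, -68.6, 141.4]
orientation: [1.76, 2.6, 0.0]
contact_force: [-0.6, -0.1, 0.5]
finger_gap: 47.0
finger_force: 0.0
[-105.   -23.9   21.6] [-0.     0.002 -1.351] pos [538.3 -68.6 141.4] q [-0.34  0.06  1.89 -0.    1.19 -0.72] t 7.4167
```

```bash
python3 -m jog '[[0,-105,-24,10,0,0,-1.351],[0,-105,-24,10,0,0,-1.351],[0,-105,-24,10,0,0,-1.351],[0,-105,-24,10,0,0,-1.351],[0,-105,-24,10,0,0,-1.351],[0,-105,-24,10,0,0,-1.351],[0,-105,-24,10,0,0,-1.351],[0,-105,-24,10,0,0,-1.351],[0,-105,-24,10,0,0,-1.351],[0,-105,-24,10,0,0,-1.351]]' >/dev/null
python3 -m jog '[[0,0,0,0,0,0,-0.1],[0,0,0,0,0,0,-0.1],[0,0,0,0,0,0,-0.1],[0,0,0,0,0,0,-0.1]]' >/dev/null
python3 -c "
from h import *
go(555.2,-175,81.5,1.732)"
```

```text
[-1.3 -1.  47.9] [ 0.001 -0.002 -0.012] pos [ 553.9 -174.2  129.4] q [-0.5   0.17  1.8  -0.    1.18 -2.22] t 8.5833
```

```bash
python3 -m jog '[[0,-1,-1,30,0,0,-0.01],[0,-1,-1,48,0,0,-0.01],[0,-1,-1,48,0,0,-0.01],[0,-1,-1,48,0,0,-0.01],[-1,-1,-1,48,0,0,-0.01],[-1,-1,-1,48,0,0,-0.01],[-1,-1,-1,48,0,0,-0.01],[-1,-1,-1,48,0,0,-0.01],[-1,-1,-1,48,0,0,-0.01],[-1,-1,-1,48,0,0,-0.01]]' 25 > /dev/null;python3 m.py
python3 -m jog '[[-1,0,0,0,0,0,0.06],[-1,0,0,0,0,0,0.12],[-1,0,0,0,0,0,0.18]]' >/dev/null; python3 m.py
python3 -m jog '[[-1,0,0,0,0,0,0.06],[-1,0,0,0,0,0,0.12]]' >/dev/null; python3 m.py
```

```text
moment [ 0.115  0.035 -0.032] F [-0.2  0.8  0. ] yaw 1.732 gap 11.7 tau6 0.002 dq6 0.0 pos [ 555.9 -175.3   83. ]
moment [ 0.392 -0.078 -0.022] F [0.1 2.3 2. ] yaw 1.549 gap 12.0 tau6 -0.571 dq6 0.71 pos [ 556.1 -175.1   83. ]
moment [ 0.524 -0.084  0.041] F [0.7 2.4 2. ] yaw 1.429 gap 11.7 tau6 -0.567 dq6 0.71 pos [ 556.  -174.8   83. ]
```

```bash
python3 -m jog '[[-1,0,0,0,0,0,0.05],[-1,0,0,0,0,0,0.1]]' >/dev/null; python3 m.py
python3 -m jog '[[-1,0,0,0,0,0,0.05],[-1,0,0,0,0,0,0.1]]' >/dev/null; python3 m.py
python3 -m jog '[[-1,0,0,0,0,0,0.05],[-1,0,0,0,0,0,0.1]]' >/dev/null; python3 m.py
```

```text
moment [ 0.651 -0.084  0.003] F [1.5 3.8 2.9] yaw 1.33 gap 11.6 tau6 -0.461 dq6 0.59 pos [ 556.1 -174.6   83.1]
moment [ 0.779 -0.086 -0.016] F [0.3 4.  2.6] yaw 1.23 gap 11.8 tau6 -0.465 dq6 0.59 pos [ 556.1 -174.4   83.1]
moment [ 0.851 -0.131  0.033] F [2.1 4.3 2.8] yaw 1.13 gap 11.8 tau6 -0.463 dq6 0.59 pos [ 556.1 -174.3   83.1]
```

```bash
python3 -m jog '[[-1,0,0,0,0,0,0.05],[-1,0,0,0,0,0,0.1]]' >/dev/null; python3 m.py
python3 -m jog '[[-1,0,0,0,0,0,0.05],[-1,0,0,0,0,0,0.1]]' >/dev/null; python3 m.py
```

```text
moment [ 0.99  -0.198  0.017] F [1.1 5.4 3. ] yaw 1.03 gap 11.9 tau6 -0.462 dq6 0.6 pos [ 556.2 -174.1   83.1]
moment [ 1.115 -0.207  0.084] F [1.  5.3 2.4] yaw 0.93 gap 12.0 tau6 -0.461 dq6 0.59 pos [ 556.2 -173.9   83.2]
```

```bash
python3 -m jog '[[-1,0,0,0,0,0,0.04],[-1,0,0,0,0,0,0.08]]' >/dev/null; python3 m.py
```

```text
moment [ 1.169 -0.227  0.07 ] F [1.5 5.2 3.6] yaw 0.85 gap 11.7 tau6 -0.356 dq6 0.47 pos [ 556.3 -173.8   83.2]
```

```bash
python3 -m jog '[[-1,0,0,0,0,0,0.04],[-1,0,0,0,0,0,0.08]]' >/dev/null; python3 m.py
```

```text
moment [ 1.217 -0.287  0.09 ] F [1.9 6.2 2.1] yaw 0.77 gap 11.3 tau6 -0.361 dq6 0.48 pos [ 556.4 -173.7   83.2]
```

```bash
python3 -m jog '[[-1,0,0,0,0,0,0.04],[-1,0,0,0,0,0,0.08]]' >/dev/null; python3 m.py
```

```text
moment [ 1.329 -0.314  0.048] F [1.6 5.5 3.3] yaw 0.69 gap 11.6 tau6 -0.361 dq6 0.47 pos [ 556.5 -173.7   83.2]
```

```bash
python3 -m jog '[[-1,0,0,0,0,0,0.04],[-1,0,0,0,0,0,0.08]]' >/dev/null; python3 m.py
```

```text
moment [ 1.298 -0.41   0.08 ] F [2.5 6.  2.8] yaw 0.61 gap 11.7 tau6 -0.36 dq6 0.48 pos [ 556.6 -173.6   83.3]
```

```bash
python3 -m jog '[[-1,0,0,0,0,0,0.04],[-1,0,0,0,0,0,0.08],[-1,0,0,0,0,0,0.12]]' >/dev/null; python3 m.py
```

```text
moment [ 1.39  -0.452  0.04 ] F [2.2 5.9 2.8] yaw 0.49 gap 11.9 tau6 -0.361 dq6 0.48 pos [ 556.7 -173.5   83.3]
```

Head 2 turned 1.24 rad freely as well. On to head 1.

```bash
python3 -m jog '[[0,0,0,0,0,0,0],[0,0,0,0,0,0,0],[0,0,0,0,0,0,0],[0,0,0,-40,0,0,0],[0,0,0,-60,0,0,0],[0,0,0,-60,0,0,0],[0,0,0,-60,0,0,0]]' >/dev/null
python3 -c "
from h import *
go(573.1,-284,130,1.676)"
```

```text
[-103.   -36.3   14.1] [-0.     0.003 -1.184] pos [ 556.4 -176.   143.9] q [-0.5   0.15  1.78 -0.    1.2  -0.99] t 12.1667
```

```bash
python3 -m jog '[[0,-103,-36,12,0,0,-1.184],[0,-103,-36,12,0,0,-1.184],[0,-103,-36,12,0,0,-1.184],[0,-103,-36,12,0,0,-1.184],[0,-103,-36,12,0,0,-1.184],[0,-103,-36,12,0,0,-1.184],[0,-103,-36,12,0,0,-1.184],[0,-103,-36,12,0,0,-1.184],[0,-103,-36,12,0,0,-1.184],[0,-103,-36,12,0,0,-1.184]]' >/dev/null
python3 -m jog '[[0,0,0,0,0,0,0],[0,0,0,0,0,0,0],[0,0,0,0,0,0,0]]' >/dev/null
python3 -c "
from h import *
go(573.1,-284,81.5,1.676)"
```

```text
[-1.  -1.3 48. ] [ 0.001 -0.001 -0.001] pos [ 572.1 -282.8  129.5] q [-0.64  0.29  1.64 -0.    1.21 -2.31] t 13.25
```

```bash
python3 -m jog '[[0,-0.5,-1,30,0,0,0],[0,-0.5,-1,48,0,0,0],[0,-0.5,-1,48,0,0,0],[0,-0.5,-1,48,0,0,0],[-1,-0.5,-1,48,0,0,0],[-1,-0.5,-1,48,0,0,0],[-1,-0.5,-1,48,0,0,0],[-1,-0.5,-1,48,0,0,0],[-1,-0.5,-1,48,0,0,0],[-1,-0.5,-1,48,0,0,0]]' 25 > /dev/null;python3 m.py
python3 -m jog '[[-1,0,0,0,0,0,0.05],[-1,0,0,0,0,0,0.1],[-1,0,0,0,0,0,0.15]]' >/dev/null; python3 m.py
python3 -m jog '[[-1,0,0,0,0,0,0.05],[-1,0,0,0,0,0,0.1]]' >/dev/null; python3 m.py
```

```text
moment [ 0.18   0.02  -0.058] F [-0.3  1.4 -0.1] yaw 1.676 gap 11.5 tau6 0.001 dq6 -0.0 pos [ 573.5 -284.    83.1]
moment [0.542 0.037 0.225] F [0.3 2.1 1.5] yaw 1.524 gap 11.8 tau6 -0.32 dq6 0.59 pos [ 573.5 -283.6   83.1]
moment [0.539 0.1   0.133] F [-0.6  4.   2.2] yaw 1.424 gap 11.9 tau6 -0.323 dq6 0.59 pos [ 573.5 -283.3   83. ]
```

Head 1 drags from the start, at about 0.13–0.22 N m against about 0 for the others (its joint 6 torque differs too), so it is bad. I lift it out.

```bash
python3 -m jog '[[-1,0,0,0,0,0,0],[-1,0,0,-10,0,0,0],[-1,0,0,-20,0,0,0],[-1,0,0,-30,0,0,0],[-1,0,0,-45,0,0,0],[-1,0,0,-75,0,0,0],[-1,0,0,-110,0,0,0],[-1,0,0,-120,0,0,0],[-1,0,0,-120,0,0,0],[-1,0,0,-120,0,0,0]]' 45
python3 -c "
from h import *
go(510,280,195,1.75)
p=robot.snapshot('side');save(p,'lift.png',(220,100,440,300),3)"
```

```text
time_s: 15.33
eef_pos: [573.1, -284.2, 202.7]
orientation: [0.227, 3.133, -0.001]
contact_force: [-2.0, -0.4, -2.4]
finger_gap: 11.6
finger_force: 44.9
[143.7 549.3   7.4] [-0.001  0.    -0.324] pos [ 573.1 -284.2  202.7] q [-0.64  0.22  1.59 -0.    1.33 -2.06] t 15.3333
```

View pics/lift.png

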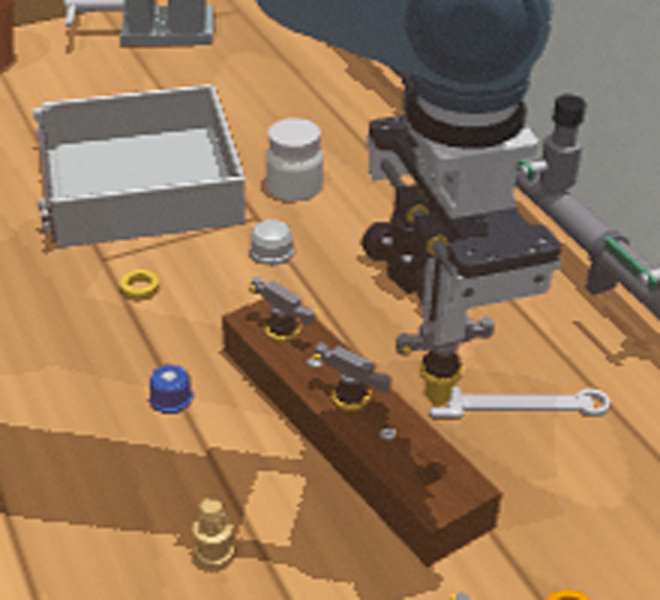

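Head 1 hangs in the gripper at about crop px (440,360). The other two stand seated with their rotors turned. I carry it to the bin.

```bash
python3 -m jog '[[-1,30,115,0,0,0,0],[-1,40,153,0,0,0,0],[-1,50,191,0,0,0,0],[-1,60,229,0,0,0,0],[-1,70,268,0,0,0,0],[-1,80,306,0,0,0,0],[-1,90,344,0,0,0,0],[-1,100,382,0,0,0,0],[-1,110,420,0,0,0,0],[-1,120,458,0,0,0,0]]'>/dev/null
python3 -m jog '[[-1,0,0,0,0,0,0],[-1,0,0,0,0,0,0]]'>/dev/null
python3 -c "
from h import *
go(510,280,195,1.43)"
```

```text
[ 35.5 144.8   5. ] [-0.001 -0.004  0.001] pos [524.9 131.7 200. ] q [ 0.04 -0.    1.84 -0.    1.31 -1.39] t 16.3833
```

```bash
python3 -m jog '[[-1,10,36,0,0,0,0],[-1,18,72,0,0,0,0],[-1,27,108,0,0,0,0],[-1,35,145,0,0,0,0],[-1,35,145,0,0,0,0],[-1,35,145,0,0,0,0]]'
python3 -c "
from h import *
go(510,280,80,1.43)
p=robot.snapshot('side')
save(p,'bin.png',(200,80,340,200),5)"
```

```text
time_s: 16.88
eef_pos: [512.6, 278.2, 200.8]
orientation: [-0.225, -3.131, 0.003]
contact_force: [0.6, -0.3, -2.0]
finger_gap: 11.5
finger_force: 44.9
[  2.5   1.6 120.8] [-0.002 -0.002 -0.002] pos [512.6 278.2 200.8] q [ 0.3   0.1   1.73 -0.    1.31 -1.12] t 16.8833
```

View pics/bin.png

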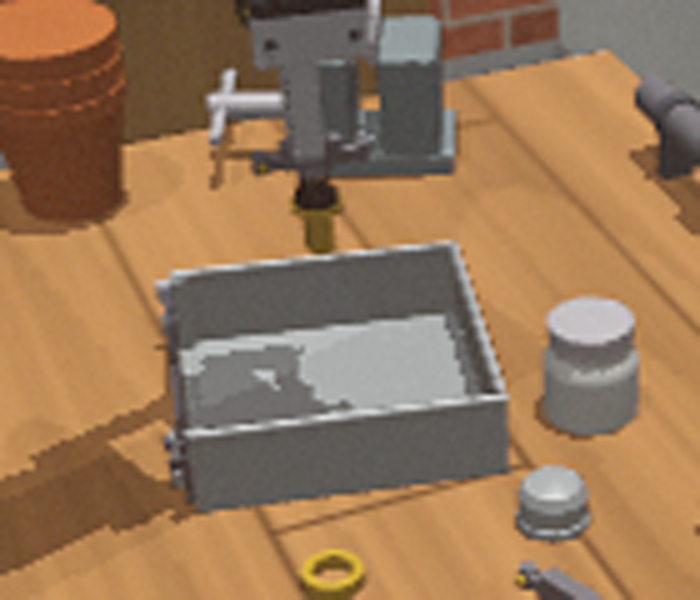

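The head hangs over the bin's interior. I lower it, release and rise.

```bash
python3 -m jog '[[-1,2,1,35,0,0,0],[-1,2,1,70,0,0,0],[-1,2,1,100,0,0,0],[-1,2,1,115,0,0,0],[-1,2,1,123,0,0,0],[-1,2,1,123,0,0,0],[-1,2,1,123,0,0,0]]'
python3 -m jog '[[0,0,0,0,0,0,0],[0,0,0,0,0,0,0],[0,0,0,0,0,0,0],[0,0,-40,0,0,0,0],[0,0,0,-80,0,0,0],[0,0,0,-120,0,0,0],[0,0,0,-160,0,0,0],[0,0,0,-160,0,0,0],[0,0,0,-160,0,0,0]]'
```

```text
time_s: 17.52
eef_pos: [512.0, 278.7, 80.0]
orientation: [0.23, 3.133, -0.0]
contact_force: [0.4, -0.1, -0.1]
finger_gap: 11.6
finger_force: 44.9
time_s: 18.27
eef_pos: [516.0, 282.2, 251.3]
orientation: [0.224, 3.116, 0.011]
contact_force: [-0.1, -0.4, 1.3]
finger_gap: 47.3
finger_force: 0.0
```

One of those rows had the 40 mm shift on y instead of z, so it may have nudged the head. I move the arm aside and look.

```bash
python3 -m jog '[[0,-120,0,-20,0,0,0],[0,-120,0,-20,0,0,0],[0,-120,0,-20,0,0,0],[0,-120,0,-20,0,0,0],[0,-120,0,-20,0,0,0]]'
python3 -c "
from h import *
p=robot.snapshot('top');s=robot.snapshot('side')
a=np.array(p['pixels'])[150:290,95:430];b=np.array(s['pixels'])[110:290,200:420]
a=cv2.resize(a,None,fx=1.9,fy=1.9,interpolation=3);b=cv2.resize(b,(440,330),interpolation=3)
c=np.zeros((a.shape[0]+330,a.shape[1],3),np.uint8);c[:a.shape[0]]=a;c[a.shape[0]:,:440]=b
print(c.shape);cv2.imwrite('pics/end.png',c[:,:,::-1])"
```

```text
time_s: 18.68
eef_pos: [631.4, 262.0, 259.6]
orientation: [0.229, 3.133, 0.0]
contact_force: [-0.4, 0.1, 0.2]
finger_gap: 47.2
finger_force: 0.0
(596, 636, 3)
```

View pics/end.png

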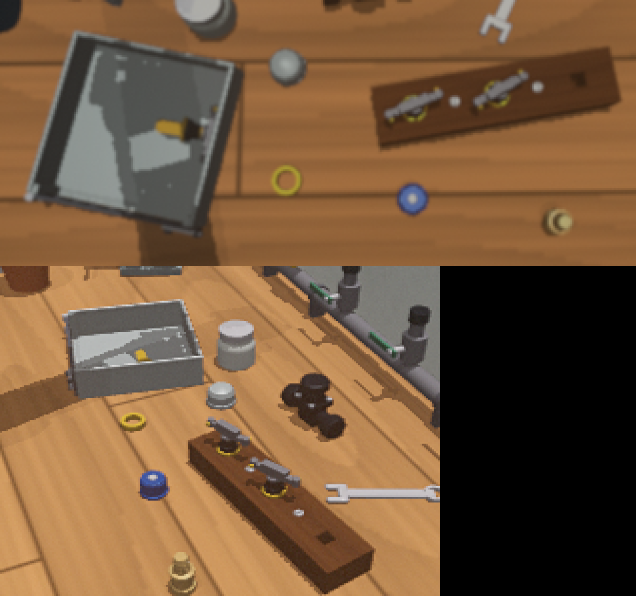

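The bad head lies wholly inside the bin, with its foot at (175,128) and its rotor at (205,125) in the picture. Heads 2 and 3 stand home in the block, and the bystanders are where they were. I hand in.

```bash
python3 -m jog '[[0,0,0,0,0,0,0],[0,0,0,0,0,0,0],[0,0,0,0,0,0,0],[0,0,0,0,0,0,0]]'>/dev/null; python3 -c "
from station import robot
print(robot.finish_job())"
```

```text
the job is handed in; nothing more can be done
None
```

Job handed in: head 1 (the -y end) dragged and now lies in the reject bin; heads 2 and 3 turned freely past 1.2 rad and stand home in the block. I mistyped one retreat row after releasing head 1, and it now lies on its side but inside the bin; the hand-in returned no verdict.

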